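# Load the last test plate and hold the tank cover for screwing

## Robot

A 6-joint arm with a two-finger parallel gripper is mounted at the origin on the work surface. World frame = base frame: x ahead of the robot, y to its left, z up, the work surface at z = 0. Lengths are in mm, angles in degrees, forces in N, time in s.
With the tool pointing down it reaches from about 300 to 850 mm from the base axis. Payload 4.2 kg.
Tool frame: the origin (TCP) lies at the very end of the fingers, on their centre line; the grasp point (between the pads) lies 19 mm behind it; z points along the fingers, y is the line along which they close (so a half turn about z gives the same grasp; the last joint's range is limited). The gripper opens to 91 mm and grips with 3 to 60 N. Pads are 32 mm wide; open, the fingers measure 118 mm over their backs; the gripper's body (76 mm by 178 mm) begins 60 mm behind the grasp point.
Start: joints at [-64.286, 18.312, 89.639, -0, 72.044, -1.146], TCP at [259.8, -512.979, 213.976] pointing down, gripper open.
Joint ranges: [-177.97, 177.97], [-48.28, 115.42], [12.27, 149.76], [-77.06, 257.06], [2.81, 150.46], [-146.56, 146.56]. Speed limits (degrees/s): [147.25, 147.25, 180, 180, 180, 180].

## Interface

Orientations are given as [roll, pitch, yaw] about the fixed x, y, z axes, in that order (R = Rz(yaw) Ry(pitch) Rx(roll)).
In Python, from workcell import * gives the robot as it stands.
- The arm moves only by the tool move_arm, never from a script. Its argument "motion" is a list of rows, each a list of 3 entries, a list of its own where there are three numbers: the finger opening in mm, from 0 to 91.2, then the shift along the world's x, y, z in units of 25 mm (1.0 is 25 mm), then the turn, a rotation vector about the world's x, y, z in units of 4 degrees (1.0 is 4 degrees). In form: [[grip, [x, y, z], [ax, ay, az]], ...]. A call has 1 to 20 rows; each row shifts and turns the commanded pose from where the row before left it; what a row does not reach is not made up. A row lasts 1/12 s, in which the tool goes at most 41.7 mm and 7.16 degrees, less where a joint would pass 70% of its speed; a pose out of reach is approached as far as the arm can. A call with a number of a shift or a turn outside -1 to 1 is refused whole. A call with a gripper value outside its range is refused whole. The fingers move at their own pace and stop on an object; "grip_force" is the grip in N (left out, the last holds). Time passes only in rows, so rows that do not move let the fingers close. It gives the time, the measured TCP pose, the force, the opening and the grip force at its end, in the units of the state.
- state(): the state, without advancing time (a new reading comes with each control period).
- grab_frame(name): name is "scene" or "side" or "wrist"; returns the picture (480x640x3 uint8, blue, green, red); there is no depth.
- camera_info(name): a dict with "fx", "fy", "cx", "cy" (pixels), "k1" (the pictures are not rectified: a ray, as slopes to the right and down, at radius r is drawn at 1 + k1 r^2 times it, then the intrinsics apply), "rvec" (rotation vector, rad) and "tvec" (3), from world to camera coordinates, as OpenCV has them. Camera axes: x right, y down, z forward; pixel columns grow to the right and rows downward; lengths in mm; the calibration is good to about 2 mm. A picture is of the moment at which its call begins: read the wrist's pose just before it. camera_info takes no time and is no camera call; for the wrist camera it gives the pose at the moment of the call.
- job_done(): hands the job in; it is judged then, once.
The state is a dict: "time_s": time; "qpos": joint angles; "qvel": joint speeds; "effort": joint torques, N m; "ee_pos": TCP position; "ee_rot": TCP orientation; "force": force on the tool from outside, world axes, zero at the start; "torque": the same for the moment, N m; "gripper_width": finger opening in mm; "gripper_force": force on a finger pad.
Only numpy, scipy, OpenCV 4.12 (cv2) and the standard library are available. Lean on these libraries where they do the work, as an engineer would, in place of code of your own. Each camera call takes 0.05 s, during which the arm holds its last target. There are 200 camera calls.

## Task

Take the steel test plate from the drying stand and stand it on edge in the empty groove of the grey immersion tank, lowering it (not dropping it) until it is fully down like its two neighbours, and let it go. Then take the white cover by its handle and hold it level and still about 15 mm above the tank's gasket, all four holes lined up with the brass threaded holes (either way round), so that I can start the screws: never touch the tank or its gasket with the cover, and finish while still holding it there. Leave the other plates, the bottle, the tip box and the dish of screws where they are.

Things in the scene. Friction and masses are not known exactly. Their poses are not given: they have to be found in the camera images.
- tank: Fixed light grey tank, open on top; origin at the centre of its underside on the bench, z up, long side along y. Inside 76 (x) by 160 (y) mm, floor 8 mm up. Flange 132 by 216 mm, top 90 mm up. Grooves for plates at y = -46, 0, 46 mm: plate faces square to y, edges between white ribs on the long walls (groove 8 mm wide, 60 mm free between ribs; ribs end 72 mm up in a flared lead-in 15 mm high, 20 mm wide on top)
- tank_gasket (a point): Centre of the tank's mouth at the height of the top of the black rubber gasket (2 mm thick, on the flange round the mouth, inside the threaded holes), 92 mm above the bench; axes as the tank's
- slot_floor (a point): Middle of the tank's floor (8 mm above the bench) in the empty groove; axes as the tank's. Which of the three grooves is empty differs; neighbour plates stand in the other two
- plate_mid (a point): Centre of the loose steel test plate: 70 mm wide (its x), 4 thick (y), 78 tall (z), 0.17 kg. At first on edge in the middle of the drying stand, underside 12 mm above the bench. In the tank its top edge ends 4 mm below the flange's top: the fingers reach in to let go, with 32 mm free on each side of it, so open only partly
- stand: Fixed white drying stand 110 by 100 by 12 mm with pairs of steel rods 40 mm tall (to 52 mm above the bench) that keep a plate upright with 1 mm of play each side; origin at the centre of its underside; the plate's faces are square to its y axis
- plate_a_mid (a point): Centre of a neighbour plate, same size and axes as the test plate, standing in a groove of the tank; leave it
- plate_b_mid (a point): Centre of the other neighbour plate in the tank, same; leave it
- cover: Loose white cover plate 132 (its x) by 216 (its y) by 8 mm, about 0.35 kg, lying flat on the bench; origin at the centre of its underside, z up
- cover_handle (a point): Centre of the black handle bar on the cover, 38 mm above the cover's underside; bar 14 mm wide (cover's x), 16 mm high, 90 mm long along the cover's y; 22 mm free beneath it, its two feet leave 62 mm free in the middle; the centre of mass lies below it
- hole0 (a point): Cover's corner hole 0 (9 mm across) at its underside, at (-54, -96) mm in the cover's frame; holes 0 to 3 go round the cover
- hole1 (a point): Cover's corner hole 1 (9 mm across) at its underside, at (-54, 96) mm in the cover's frame; holes 0 to 3 go round the cover
- hole2 (a point): Cover's corner hole 2 (9 mm across) at its underside, at (54, 96) mm in the cover's frame; holes 0 to 3 go round the cover
- hole3 (a point): Cover's corner hole 3 (9 mm across) at its underside, at (54, -96) mm in the cover's frame; holes 0 to 3 go round the cover
- thread0 (a point): Tank's brass threaded hole 0 (8 mm) at the top of the flange, at (-54, -96, 90) mm in the tank's frame
- thread1 (a point): Tank's brass threaded hole 1 (8 mm) at the top of the flange, at (-54, 96, 90) mm in the tank's frame
- thread2 (a point): Tank's brass threaded hole 2 (8 mm) at the top of the flange, at (54, 96, 90) mm in the tank's frame
- thread3 (a point): Tank's brass threaded hole 3 (8 mm) at the top of the flange, at (54, -96, 90) mm in the tank's frame
- bottle_mid (a point): Centre of an amber bottle with blue cap, 66 mm across, 150 mm tall, on the bench; bystander
- tipbox_mid (a point): Centre of a blue pipette-tip box with clear lid, 82 by 117 by 65 mm tall, on the bench; bystander
- dish_mid (a point): Centre of a glass dish, 94 mm across, with four upright brass-headed screws up to 38 mm above the bench; bystander

How it is judged:
By the outcome, as a careful person would: the job done as asked, in the order asked, and still so for the second after the job is handed in, while the arm keeps its last pose, push and grip.
It also fails if it takes over 64 s, if anything falls off the work surface, if the arm or the gripper's body presses on something with over 40 N, if the wrist force passes 120 N, or if a joint passes its speed limit or range.

## Working session

There is one attempt and no reset: what is moved stays moved. The work goes in short steps, Python scripts to look and compute and a tool call to move; the robot and the scene stay as the last step left them, time stands still between calls to the robot, and variables do not carry over. Pictures are saved under pics/ and viewed, at most 10 in all, crops included, and the job is handed in when it is done.

Besides the shell and the picture viewer there is one more tool, called after "Emit:" as a command line: name --argument value ..., lists and objects as JSON in quotes. move_arm: Moves the arm, as the interface text tells. Shifts and turns lie within -1 to 1; 1 stands for 25 mm of shift or 4 degrees of turn. Its arguments: {"type":"object","properties":{"motion":{"type":"array","items":{"type":"array"}},"grip_force":{"type":"number"}},"required":["motion"]}

```bash
mkdir -p pics; ls; python3 - <<'E'
from workcell import *
import cv2
a=grab_frame("scene");b=grab_frame("side")
cv2.imwrite("pics/scene0.png",a);cv2.imwrite("pics/side0.png",b)
cv2.imwrite("pics/wrist0.png",grab_frame("wrist"))
for n in("scene","side","wrist"):print(n,camera_info(n))
print(state())
E
```

```text
pics
scene {'fx': 454.82452234727833, 'fy': 454.82452234727833, 'cx': 318.32321125682023, 'cy': 230.14758351274963, 'k1': -0.05557966296746845, 'rvec': array([ 2.29772598,  0.98173904, -0.33697395]), 'tvec': array([-409.36844385, -246.20782762, 1322.91756414])}
side {'fx': 579.4756908115527, 'fy': 579.4756908115527, 'cx': 318.3912784464108, 'cy': 240.48764063050317, 'k1': -0.0811350214189096, 'rvec': array([ 0.29711996, -2.71071821,  1.39041048]), 'tvec': array([ 548.86778668,  151.96632038, 1519.4514541 ])}
wrist {'fx': 378.2768883213403, 'fy': 378.2768883213403, 'cx': 324.53604254113037, 'cy': 246.0357854941837, 'k1': -0.07326612390720594, 'rvec': array([-2.45894227,  1.51227017,  0.22340397]), 'tvec': array([-574.7401233 ,  -31.88103124,  392.23763766])}
{'time_s': 0.15, 'qpos': array([-6.42849347e+01,  1.83446200e+01,  8.96894479e+01,  1.98640349e-03,
        7.20437710e+01, -1.14445882e+00]), 'qvel': array([-0.03336513, -0.01827761, -0.26857409,  0.0713032 ,  0.03884458,
        0.10667355]), 'effort': array([ 9.62089362e-04, -4.12770367e+01, -2.32154721e+01,  7.27525796e-02,
        4.33220551e-02, -1.12069763e-04]), 'ee_pos': array([ 259.65064758, -512.62179929,  213.30556092]), 'ee_rot': array([-1.79922214e+02, -3.44313520e-03,  2.68589081e+01]), 'force': array([-0.49157149, -0.18665022,  0.09653078]), 'torque': array([ 0.05703554,  0.00674923, -0.04081372]), 'gripper_force': 0.0, 'gripper_width': 90.98750270419957}
```

View pics/scene0.png

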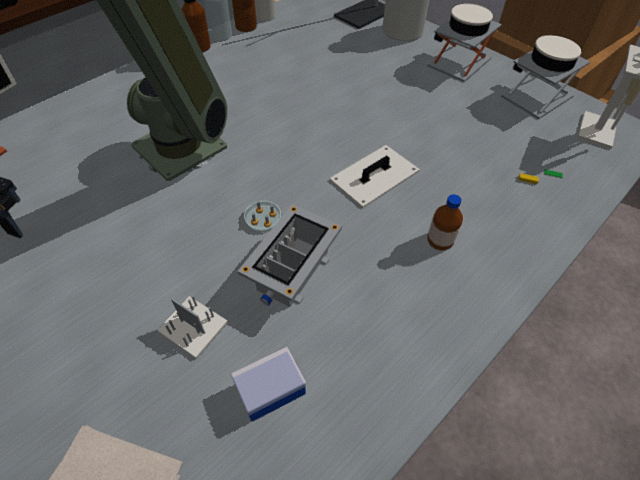

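View pics/side0.png

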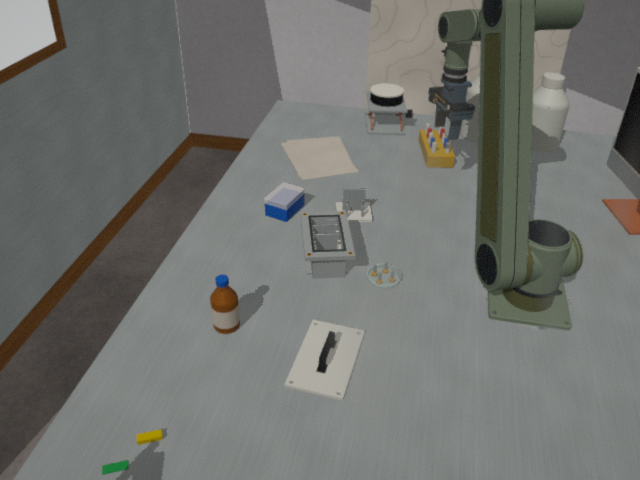

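The scene view shows the tank with brass holes near (294,210), (335,228), (246,268) and (290,292), and the stand with its plate at (190,322). The cover is at (375,175), with its handle from (363,180) to (389,158). The side view agrees with this.

```bash
cat > h.py <<'E'
from workcell import *
import cv2, numpy as np
def ray(ci,uv):
    K=np.array([[ci['fx'],0,ci['cx']],[0,ci['fy'],ci['cy']],[0,0,1]])
    p=cv2.undistortPoints(np.array(uv,float).reshape(-1,1,2),K,np.array([ci['k1'],0,0,0.]))[:,0]
    R=cv2.Rodrigues(ci['rvec'])[0]
    return -R.T@ci['tvec'], np.c_[p,np.ones(len(p))]@R
def plane(ci,uv,z):
    c,d=ray(ci,uv); return c+d*((z-c[2])/d[:,2])[:,None]
def blobs(m,lo=3,hi=1e9):
    n,l,s,c=cv2.connectedComponentsWithStats(m.astype(np.uint8))
    return [(c[i].round(1).tolist(),int(s[i,4]),s[i,:4].tolist()) for i in range(1,n) if lo<=s[i,4]<=hi]
def proj(ci,P):
    K=np.array([[ci['fx'],0,ci['cx']],[0,ci['fy'],ci['cy']],[0,0,1]])
    return cv2.projectPoints(np.array(P,float).reshape(-1,3),ci['rvec'],ci['tvec'],K,np.array([ci['k1'],0,0,0.]))[0][:,0]
E
python3 - <<'E'
from h import *
np.set_printoptions(precision=1,suppress=True)
im=cv2.imread("pics/scene0.png");ci=camera_info("scene")
hsv=cv2.cvtColor(im,cv2.COLOR_BGR2HSV)
m=cv2.inRange(hsv,(8,110,90),(28,255,255)); m[:,:230]=0;m[:200]=0;m[310:]=0;m[:,345:]=0
for b in blobs(m): print(b, plane(ci,[b[0]],90)[0])
print("cover corners",plane(ci,[(330,179),(386,146.5),(419,170),(363,206)],8))
print("stand corners",plane(ci,[(159,326),(203,297),(228,320),(195,357)],12))
print("plate top",plane(ci,[(173,299),(201,319)],90))
E
for f in scene0:140,130,240,260:2.3; do :; done
python3 - <<'E'
import cv2
im=cv2.imread("pics/scene0.png");a=cv2.resize(im[190:370,145:355],None,fx=3.3,fy=3.3,interpolation=2)
cv2.imwrite("pics/c1.png",a)
E
```

```text
([259.2, 209.4], 22, [256, 207, 7, 5]) [422.4 -28.4  90. ]
([293.4, 208.6], 16, [291, 207, 6, 4]) [475.2  30.5  90. ]
([272.2, 213.2], 24, [269, 211, 7, 5]) [452.1 -14.1  90. ]
([254.1, 221.1], 24, [251, 219, 7, 5]) [441.8 -59.1  90. ]
([267.2, 223.4], 22, [264, 221, 7, 5]) [467.5 -41.9  90. ]
([334.7, 226.9], 18, [332, 225, 6, 5]) [579.7  61.2  90. ]
([245.1, 269.0], 25, [242, 267, 7, 5]) [ 530.5 -154.6   90. ]
([289.0, 291.1], 23, [286, 289, 7, 6]) [ 633.7 -123.6   90. ]
cover corners [[408.2 219.3   8. ]
 [425.6 430.7   8. ]
 [552.6 423.1   8. ]
 [536.  212.1   8. ]]
stand corners [[ 471.4 -350.9   12. ]
 [ 477.3 -242.2   12. ]
 [ 560.3 -236.1   12. ]
 [ 581.  -334.7   12. ]]
plate top [[ 487.9 -304.    90. ]
 [ 563.3 -288.8   90. ]]
```

View pics/c1.png

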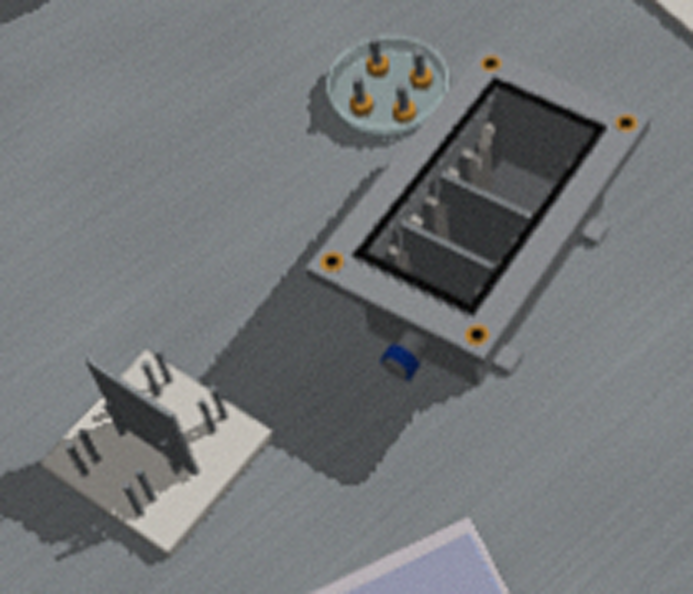

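Empty groove is the +y one (far end). Going above the stand to look.

Emit:
move_arm --motion '[[91,[0.97,0.79,0],[0,0,-0.35]],[91,[0.97,0.79,0],[0,0,-0.35]],[91,[0.97,0.79,0],[0,0,-0.35]],[91,[0.97,0.79,0],[0,0,-0.35]],[91,[0.97,0.79,0],[0,0,-0.35]],[91,[0.97,0.79,0],[0,0,-0.35]],[91,[0.97,0.79,0],[0,0,-0.35]],[91,[0.97,0.79,0],[0,0,-0.35]],[91,[0.97,0.79,0],[0,0,-0.35]],[91,[0.97,0.79,0],[0,0,-0.35]],[91,[0.97,0.79,0],[0,0,-0.35]],[91,[0,0,0],[0,0,0]],[91,[0,0,0],[0,0,0]],[91,[0,0,0],[0,0,0]]]'

```text
time_s: 1.32
ee_pos: [526.0, -295.8, 213.6]
ee_rot: [-180.0, 0.1, 11.5]
force: [-0.5, 0.9, 0.1]
gripper_width: 91.0
gripper_force: 0.0
```

```bash
python3 - <<'E'
from h import *
np.set_printoptions(precision=1,suppress=True)
s=state();ci=camera_info("wrist");im=grab_frame("wrist")
cv2.imwrite("pics/w1.png",im)
print(s['ee_pos'],s['ee_rot'],ci, ray(ci,[(320,240)]))
E
```

```text
[ 526.  -295.8  213.6] [-180.     0.1   11.5] {'fx': 378.2768883213403, 'fy': 378.2768883213403, 'cx': 324.53604254113037, 'cy': 246.0357854941837, 'k1': -0.07326612390720594, 'rvec': array([-2.2,  1.8,  0.3]), 'tvec': array([-394.6,  405.2,  522.9])} (array([ 606.1, -280.2,  384. ]), array([[-0.3, -0. , -1. ]]))
```

View pics/w1.png

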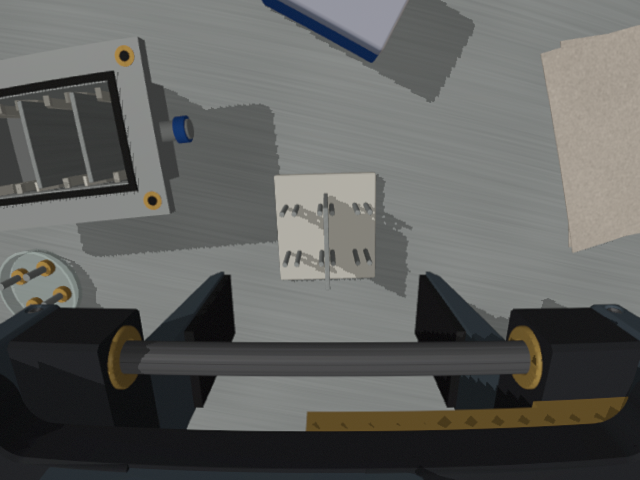

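The wrist view shows the stand with corners (275,177), (375,174), (376,277) and (281,280). The plate's top edge runs from about (326,194) to (330,288). Tank brass holes are at (124,56) and (152,201).

```bash
python3 - <<'E'
from h import *
np.set_printoptions(precision=1,suppress=True)
ci=camera_info("wrist");im=cv2.imread("pics/w1.png")
hsv=cv2.cvtColor(im,cv2.COLOR_BGR2HSV)
m=cv2.inRange(hsv,(8,110,90),(28,255,255));m[230:]=0
for b in blobs(m,15): print(b, plane(ci,[b[0]],90)[0])
c=plane(ci,[(275,177),(375,174),(376,277),(281,280)],12)
def ang(v): return np.degrees(np.arctan2(v[1],v[0]))
print("stand",c.mean(0),ang(c[0]-c[3]),ang(c[1]-c[2]),c)
p=plane(ci,[(325.5,194),(329.5,288)],90)
print("plate top",p,p.mean(0),ang(p[0]-p[1]),np.linalg.norm(p[0]-p[1]))
cv2.imwrite("pics/c2.png",cv2.resize(im[165:300,265:395],None,fx=4.4,fy=4.4,interpolation=2))
E
```

```text
([124.2, 55.4], 228, [115, 45, 19, 21]) [ 633.2 -125.3   90. ]
([152.1, 200.4], 177, [144, 192, 17, 18]) [ 529.3 -155.8   90. ]
stand [ 514.4 -301.2   12. ] 12.639821555246382 14.082271293680726 [[ 555.7 -241.2   12. ]
 [ 577.9 -336.4   12. ]
 [ 473.5 -362.5   12. ]
 [ 450.4 -264.8   12. ]]
plate top [[ 560.9 -290.3   90. ]
 [ 483.9 -309.3   90. ]] [ 522.4 -299.8   90. ] 13.848250198565804 79.34192553841005
```

View pics/c2.png

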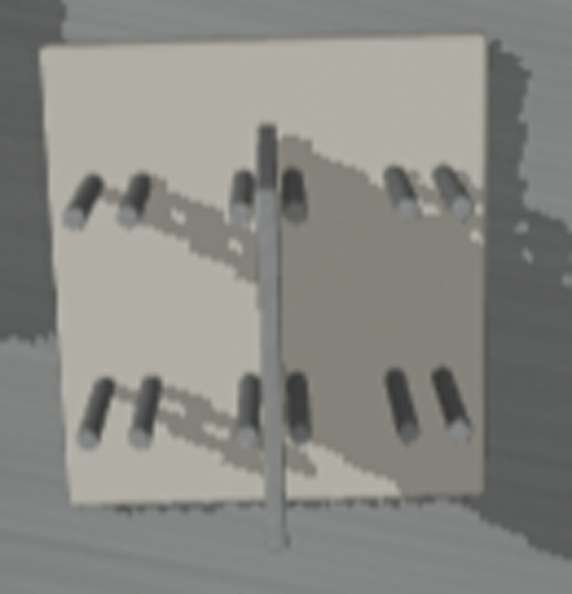

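```bash
python3 - <<'E'
from h import *
ci=camera_info("wrist")
p=plane(ci,[(326.1,208.2),(328.4,288.6)],90);d=p[0]-p[1]
print(p,p.mean(0),np.degrees(np.arctan2(d[1],d[0])),np.linalg.norm(d))
E
```

```text
[[ 549.96376689 -293.04150647   90.        ]
 [ 483.15437144 -308.5418204    90.        ]] [ 516.55906917 -300.79166343   90.        ] 13.061985804476302 68.58392707071259
```

Emit:
move_arm --motion '[[91,[-0.4,-0.2,0],[0,0,0.45]],[91,[0,0,-1],[0,0,0]],[91,[0,0,-1],[0,0,0]],[91,[0,0,-1],[0,0,0]],[91,[0,0,-1],[0,0,0]],[91,[0,0,-1],[0,0,0]],[91,[0,0,-0.7],[0,0,0]],[91,[0,0,-0.4],[0,0,0]],[91,[0,0,0],[0,0,0]],[30,[0,0,0],[0,0,0]],[30,[0,0,0],[0,0,0]],[30,[0,0,0],[0,0,0]],[30,[0,0,0],[0,0,0]],[30,[0,0,0],[0,0,0]],[30,[0,0,0],[0,0,0]],[30,[0,0,0],[0,0,0]]]'

```text
time_s: 2.7
ee_pos: [516.7, -300.7, 61.8]
ee_rot: [180.0, -0.0, 13.3]
force: [0.1, -0.1, 0.2]
gripper_width: 47.1
gripper_force: 0.0
```

Emit:
move_arm --motion '[[20,[0,0,0],[0,0,0]],[12,[0,0,0],[0,0,0]],[8,[0,0,0],[0,0,0]],[6,[0,0,0],[0,0,0]],[0,[0,0,0],[0,0,0]],[0,[0,0,0],[0,0,0]],[0,[0,0,0],[0,0,0]],[0,[0,0,0],[0,0,0]],[0,[0,0,0],[0,0,0]],[0,[0,0,0],[0,0,0]]]' --grip_force 20

```text
time_s: 3.53
ee_pos: [516.4, -300.3, 61.4]
ee_rot: [-180.0, 0.0, 13.2]
force: [-0.3, 2.7, 0.8]
gripper_width: 4.1
gripper_force: 20.0
```

Emit:
move_arm --motion '[[0,[0,0,0.3],[0,0,0]],[0,[0,0,0.7],[0,0,0]],[0,[0,0,1],[0,0,0]],[0,[0,0,1],[0,0,0]],[0,[0,0,1],[0,0,0]],[0,[0,0,1],[0,0,0]],[0,[0,0,0.5],[0,0,0]],[0,[0,0,0],[0,0,0]],[0,[0,0,0],[0,0,0]]]' --grip_force 35

```text
time_s: 4.28
ee_pos: [516.6, -301.1, 199.4]
ee_rot: [179.9, -0.0, 13.3]
force: [-0.8, 0.3, -1.9]
gripper_width: 3.7
gripper_force: 35.0
```

Emit:
move_arm --motion '[[0,[0.05,0.5,0],[0,0,0.15]],[0,[0.09,0.8,0],[0,0,0.05]],[0,[0.09,0.9,0],[0,0,0.05]],[0,[0.09,0.9,0],[0,0,0.05]],[0,[0.09,0.9,0],[0,0,0.05]],[0,[0.09,0.9,0],[0,0,0.05]],[0,[0.09,0.9,0],[0,0,0.05]],[0,[0.09,0.9,0],[0,0,0.05]],[0,[0.09,0.9,0],[0,0,0.05]],[0,[0.09,0.9,0],[0,0,0.05]],[0,[0.09,0.9,0],[0,0,0.05]],[0,[0.05,0.9,0],[0,0,0.05]],[0,[0.05,0.8,0],[0,0,0.05]],[0,[0.03,0.4,0],[0,0,0.02]],[0,[0,0.3,0],[0,0,0]],[0,[0,0,0],[0,0,0]],[0,[0,0,0],[0,0,0]],[0,[0,0,0],[0,0,0]]]'

```text
time_s: 5.78
ee_pos: [543.4, -6.5, 198.7]
ee_rot: [180.0, 0.0, 16.3]
force: [-0.1, -0.0, -2.1]
gripper_width: 3.9
gripper_force: 35.0
```

```bash
python3 - <<'E'
from h import *
np.set_printoptions(precision=1,suppress=True)
s=state();ci=camera_info("wrist");im=grab_frame("wrist");sc=grab_frame("scene");sd=grab_frame("side")
cv2.imwrite("pics/w2.png",im);cv2.imwrite("pics/s2.png",sc);cv2.imwrite("pics/d2.png",sd)
print(s['ee_pos'],s['ee_rot'],s['gripper_width'])
for n,i,c in(("wrist",im,ci),("scene",sc,camera_info("scene")),("side",sd,camera_info("side"))):
    hsv=cv2.cvtColor(i,cv2.COLOR_BGR2HSV);m=cv2.inRange(hsv,(8,110,90),(28,255,255))
    for b in blobs(m,6,600):
        P=plane(c,[b[0]],90)[0]
        if np.hypot(P[0]-554,P[1]+47)<130: print(n,b,P)
a=np.hstack([cv2.resize(im,(400,300)),cv2.resize(sc[180:330,220:420],(400,300),interpolation=2)])
cv2.imwrite("pics/m2.png",a)
E
```

```text
[543.4  -6.5 198.7] [180.    0.   16.3] 3.8554909403509985
wrist ([251.0, 175.0], 221, [242, 166, 19, 20]) [578.5  59.3  90. ]
wrist ([509.9, 175.0], 212, [501, 166, 19, 19]) [ 632.9 -124.7   90. ]
wrist ([492.5, 307.4], 152, [485, 300, 16, 16]) [ 529.3 -155.4   90. ]
wrist ([258.9, 305.4], 83, [251, 302, 17, 8]) [478.1  29.4  90. ]
wrist ([345.5, 360.1], 326, [342, 328, 7, 64]) [448.7 -53.3  90. ]
wrist ([302.8, 362.8], 207, [301, 330, 5, 62]) [435.9 -19.   90. ]
scene ([272.2, 213.2], 24, [269, 211, 7, 5]) [452.1 -14.1  90. ]
scene ([254.1, 221.3], 24, [251, 219, 7, 5]) [442.3 -59.5  90. ]
scene ([267.0, 223.4], 23, [264, 221, 7, 5]) [467.2 -42.3  90. ]
scene ([334.7, 226.9], 18, [332, 225, 6, 5]) [579.7  61.2  90. ]
scene ([245.1, 269.0], 25, [242, 267, 7, 5]) [ 530.5 -154.6   90. ]
scene ([289.0, 291.1], 23, [286, 289, 7, 6]) [ 633.7 -123.6   90. ]
side ([308.5, 254.7], 6, [307, 254, 4, 2]) [575.7  62.9  90. ]
```

View pics/m2.png

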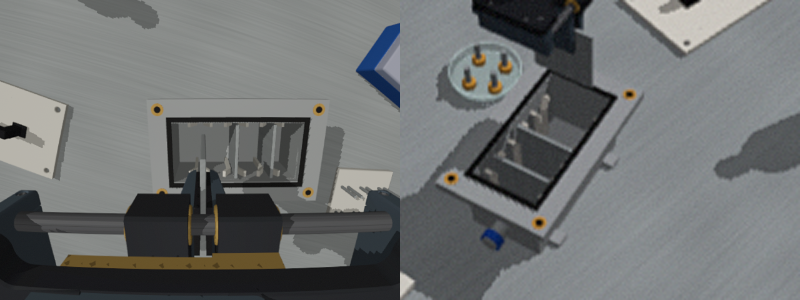

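The wrist view shows the held plate over the tank, next to the two standing plates (right of it at 235 and 270). The left bay is empty. I'll nudge it into line and lower.

Emit:
move_arm --motion '[[0,[-0.1,0.1,0],[0,0,0.03]],[0,[0,0,-0.5],[0,0,0]],[0,[0,0,-0.8],[0,0,0]],[0,[0,0,-0.8],[0,0,0]],[0,[0,0,-0.6],[0,0,0]],[0,[0,0,-0.3],[0,0,0]],[0,[0,0,-0.3],[0,0,0]],[0,[0,0,-0.3],[0,0,0]],[0,[0,0,-0.2],[0,0,0]],[0,[0,0,-0.2],[0,0,0]],[0,[0,0,-0.2],[0,0,0]],[0,[0,0,0],[0,0,0]],[0,[0,0,0],[0,0,0]]]'

```text
time_s: 7.02
ee_pos: [541.1, -3.2, 94.0]
ee_rot: [180.0, 0.0, 16.5]
force: [1.0, -0.5, -1.7]
gripper_width: 3.8
gripper_force: 35.0
```

Emit:
move_arm --motion '[[0,[0,0,-0.2],[0,0,0]],[0,[0,0,-0.2],[0,0,0]],[0,[0,0,-0.2],[0,0,0]],[0,[0,0,-0.2],[0,0,0]],[0,[0,0,-0.2],[0,0,0]],[0,[0,0,-0.15],[0,0,0]],[0,[0,0,-0.1],[0,0,0]],[0,[0,0,-0.1],[0,0,0]],[0,[0,0,0],[0,0,0]],[0,[0,0,0],[0,0,0]]]'

```text
time_s: 7.85
ee_pos: [541.1, -3.2, 60.2]
ee_rot: [180.0, 0.0, 16.5]
force: [-0.6, -0.1, -1.2]
gripper_width: 4.4
gripper_force: 35.0
```

Emit:
move_arm --motion '[[0,[0,0,-0.04],[0,0,0]],[0,[0,0,-0.04],[0,0,0]],[0,[0,0,-0.04],[0,0,0]],[0,[0,0,0],[0,0,0]],[0,[0,0,0],[0,0,0]]]'

```text
time_s: 8.27
ee_pos: [541.2, -3.2, 57.4]
ee_rot: [180.0, -0.0, 16.5]
force: [-0.1, 0.6, -0.5]
gripper_width: 3.9
gripper_force: 35.0
```

Emit:
move_arm --motion '[[0,[0,0,-0.03],[0,0,0]],[0,[0,0,-0.03],[0,0,0]],[0,[0,0,0],[0,0,0]]]'

```text
time_s: 8.52
ee_pos: [541.2, -3.2, 57.3]
ee_rot: [180.0, -0.0, 16.5]
force: [-1.8, -0.3, 9.0]
gripper_width: 4.0
gripper_force: 35.0
```

Emit:
move_arm --motion '[[0,[0,0,0.04],[0,0,0]],[6,[0,0,0],[0,0,0]],[10,[0,0,0],[0,0,0]],[16,[0,0,0],[0,0,0]],[22,[0,0,0],[0,0,0]],[22,[0,0,0],[0,0,0]],[22,[0,0,0],[0,0,0]],[22,[0,0,0],[0,0,0]],[22,[0,0,0],[0,0,0]]]'

```text
time_s: 9.27
ee_pos: [541.1, -3.2, 56.7]
ee_rot: [180.0, 0.0, 16.5]
force: [-0.1, 0.3, 0.4]
gripper_width: 22.1
gripper_force: 0.0
```

Emit:
move_arm --motion '[[22,[0,0,0.3],[0,0,0]],[22,[0,0,0.6],[0,0,0]],[22,[0,0,1],[0,0,0]],[22,[0,0,1],[0,0,0]],[22,[0,0,1],[0,0,0]],[22,[0,0,1],[0,0,0]],[22,[0,0,0.8],[0,0,0]]]'

```text
time_s: 9.85
ee_pos: [541.5, -3.2, 201.9]
ee_rot: [179.9, -0.1, 16.5]
force: [-0.1, 0.1, -0.4]
gripper_width: 21.9
gripper_force: 0.0
```

Emit:
move_arm --motion '[[60,[-0.14,0.76,0],[0,0,1]],[60,[-0.14,0.76,0],[0,0,1]],[60,[-0.14,0.76,0],[0,0,1]],[60,[-0.14,0.76,0],[0,0,1]],[60,[-0.14,0.76,0],[0,0,1]],[60,[-0.14,0.76,0],[0,0,1]],[60,[-0.14,0.76,0],[0,0,1]],[60,[-0.14,0.76,0],[0,0,1]],[60,[-0.14,0.76,0],[0,0,1]],[60,[-0.14,0.76,0],[0,0,1]],[60,[-0.14,0.76,0],[0,0,1]],[60,[-0.14,0.76,0],[0,0,1]],[60,[-0.14,0.76,0],[0,0,1]],[60,[-0.14,0.76,0],[0,0,1]],[60,[-0.14,0.76,0],[0,0,1]],[60,[-0.14,0.76,0],[0,0,1]],[60,[-0.14,0.76,0],[0,0,1]],[60,[0,0,0],[0,0,0.2]],[60,[0,0,0],[0,0,0]],[60,[0,0,0],[0,0,0]]]'

```text
time_s: 11.52
ee_pos: [481.5, 319.2, 199.4]
ee_rot: [180.0, 0.0, 85.2]
force: [0.3, -1.1, -0.3]
gripper_width: 60.3
gripper_force: 0.0
```

```bash
python3 - <<'E'
from h import *
np.set_printoptions(precision=1,suppress=True)
s=state();ci=camera_info("wrist");im=grab_frame("wrist");sc=grab_frame("scene");sd=grab_frame("side")
cv2.imwrite("pics/w3.png",im);cv2.imwrite("pics/s3.png",sc);cv2.imwrite("pics/d3.png",sd)
print(s['ee_pos'],s['ee_rot'],s['gripper_width'])
a=np.hstack([cv2.resize(im,(400,300)),cv2.resize(sc[190:310,220:380],(400,300),interpolation=2)])
b=np.hstack([cv2.resize(sd[195:285,280:400],(400,300),interpolation=2),cv2.resize(im[140:380,140:460],(400,300))])
cv2.imwrite("pics/m3.png",np.vstack([a,b]))
E
```

```text
[481.5 319.2 199.4] [180.    0.   85.2] 60.27999346202527
```

View pics/m3.png

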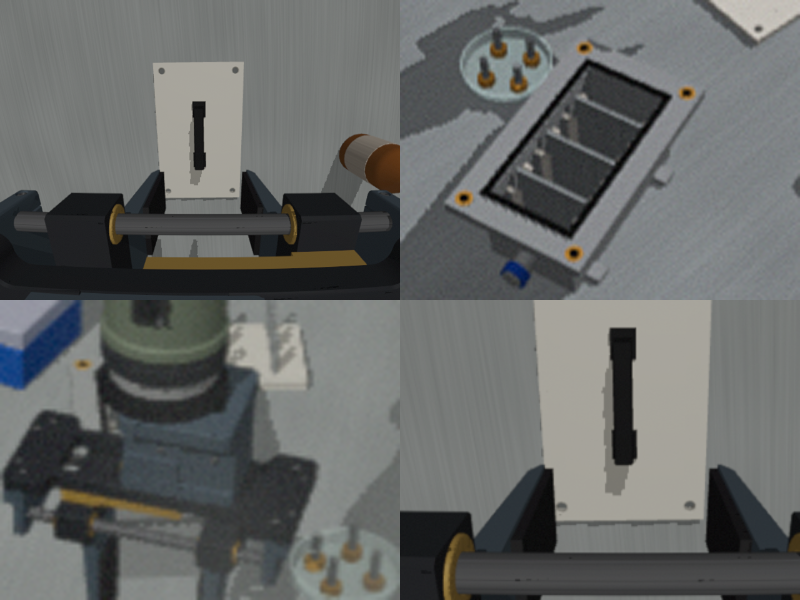

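All three plates stand level in the tank in the top-right panel. The cover, its handle and its holes are visible in the wrist view, with holes near (258,113), (377,112), (269,304) and (371,304).

```bash
cat > holes.py <<'E'
from h import *
def holes(im,seeds,r=9):
    g=cv2.cvtColor(im,cv2.COLOR_BGR2GRAY).astype(float);o=[]
    for u,v in seeds:
        u,v=int(u),int(v);w=g[v-r:v+r+1,u-r:u+r+1]
        t=np.clip(np.percentile(w,75)-15-w,0,60);y,x=np.mgrid[-r:r+1,-r:r+1]
        bl=[b for b in blobs(t>12,8) if b[1]<200]
        b=min(bl,key=lambda b:np.hypot(b[0][0]-r,b[0][1]-r)); o.append((u-r+b[0][0],v-r+b[0][1])); print(b)
    return o
E
python3 - <<'E'
from holes import *
np.set_printoptions(precision=1,suppress=True)
ci=camera_info("wrist");im=cv2.imread("pics/w3.png")
h=holes(im,[(258,114),(377,112),(269,303),(371,304)]);print(h)
P=plane(ci,h,8);print(P,P.mean(0))
for a,b in((0,1),(2,3),(0,2),(1,3)): d=P[b]-P[a];print(np.linalg.norm(d),np.degrees(np.arctan2(d[1],d[0])))
g=cv2.cvtColor(im,cv2.COLOR_BGR2GRAY);m=g<45;m[290:]=0
for b in blobs(m,300): print(b)
E
```

```text
([9.1, 8.0], 93, [4, 3, 11, 11])
([8.2, 8.7], 96, [3, 3, 11, 12])
([4.6, 10.1], 140, [0, 0, 14, 19])
([9.3, 9.0], 55, [5, 6, 9, 7])
[(258.1, 113.0), (376.2, 111.7), (264.6, 304.1), (371.3, 304.0)]
[[429.8 423.1   8. ]
 [537.3 414.9   8. ]
 [411.3 233.5   8. ]
 [523.  224.1   8. ]] [475.4 323.9   8. ]
107.80105111753818 -4.344884741095826
112.05243068370385 -4.791866074854397
190.49495857309492 -95.57839691639674
191.32501579301564 -94.30081813912899
([318.0, 216.2], 1798, [308, 163, 21, 109])
([550.8, 240.7], 368, [543, 220, 25, 50])
([595.3, 269.3], 726, [584, 245, 24, 45])
```

Emit:
move_arm --motion '[[60,[-0.2,0.18,0],[0,0,0.12]],[60,[0,0,-0.8],[0,0,0]],[60,[0,0,-1],[0,0,0]],[60,[0,0,-1],[0,0,0]],[60,[0,0,-1],[0,0,0]],[60,[0,0,-1],[0,0,0]],[60,[0,0,-0.8],[0,0,0]],[60,[0,0,-0.6],[0,0,0]],[60,[0,0,-0.5],[0,0,0]],[60,[0,0,-0.3],[0,0,0]],[60,[0,0,-0.15],[0,0,0]],[60,[0,0,0],[0,0,0]],[60,[0,0,0],[0,0,0]],[40,[0,0,0],[0,0,0]],[30,[0,0,0],[0,0,0]],[24,[0,0,0],[0,0,0]]]'

```text
time_s: 13.0
ee_pos: [476.9, 324.5, 21.2]
ee_rot: [179.9, -0.1, 85.7]
force: [0.5, -0.8, 0.4]
gripper_width: 43.4
gripper_force: 0.0
```

Emit:
move_arm --motion '[[18,[0,0,0],[0,0,0]],[15,[0,0,0],[0,0,0]],[12,[0,0,0],[0,0,0]],[5,[0,0,0],[0,0,0]],[0,[0,0,0],[0,0,0]],[0,[0,0,0],[0,0,0]],[0,[0,0,0],[0,0,0]],[0,[0,0,0],[0,0,0]],[0,[0,0,0],[0,0,0]]]' --grip_force 20

```text
time_s: 13.75
ee_pos: [476.5, 324.3, 20.5]
ee_rot: [-180.0, 0.0, 85.7]
force: [-0.8, -0.4, 0.5]
gripper_width: 13.7
gripper_force: 20.0
```

Emit:
move_arm --motion '[[0,[0,0,0],[0,0,0]],[0,[0,0,0],[0,0,0]],[0,[0,0,0.1],[0,0,0]],[0,[0,0,0.3],[0,0,0]],[0,[0,0,0.6],[0,0,0]],[0,[0,0,0.8],[0,0,0]],[0,[0,0,0.8],[0,0,0]],[0,[0,0,0.8],[0,0,0]],[0,[0,0,0.8],[0,0,0]],[0,[0,0,0.8],[0,0,0]],[0,[0,0,0.5],[0,0,0]],[0,[0,0,0.2],[0,0,0]],[0,[0,0,0.1],[0,0,0]],[0,[0,0,0],[0,0,0]]]' --grip_force 50

```text
time_s: 14.92
ee_pos: [476.3, 324.0, 165.2]
ee_rot: [-180.0, 0.0, 85.7]
force: [0.3, 0.1, -3.9]
gripper_width: 13.3
gripper_force: 50.0
```

Emit:
move_arm --motion '[[0,[0.05,-0.24,0],[0,0,0.1]],[0,[0.1,-0.5,0],[0,0,0.2]],[0,[0.16,-0.74,0],[0,0,0.3]],[0,[0.16,-0.84,0],[0,0,0.3]],[0,[0.18,-0.84,0],[0,0,0.3]],[0,[0.18,-0.84,0],[0,0,0.3]],[0,[0.18,-0.84,0],[0,0,0.3]],[0,[0.18,-0.84,0],[0,0,0.3]],[0,[0.18,-0.84,0],[0,0,0.3]],[0,[0.18,-0.84,0],[0,0,0.3]],[0,[0.18,-0.84,0],[0,0,0.3]],[0,[0.18,-0.84,0],[0,0,0.3]],[0,[0.18,-0.84,0],[0,0,0.3]],[0,[0.18,-0.84,0],[0,0,0.3]],[0,[0.18,-0.84,0],[0,0,0.3]],[0,[0.18,-0.84,0],[0,0,0.3]],[0,[0.18,-0.84,0],[0,0,0.3]],[0,[0.15,-0.7,0],[0,0,0.3]],[0,[0.1,-0.5,0],[0,0,0.2]],[0,[0.06,-0.3,0],[0,0,0.1]]]'

```text
time_s: 16.58
ee_pos: [553.9, -46.2, 164.1]
ee_rot: [-179.9, -0.0, 107.3]
force: [0.0, 1.0, -4.9]
gripper_width: 13.7
gripper_force: 50.0
```

Emit:
move_arm --motion '[[0,[0,0,0],[0,0,0]],[0,[0,0,0],[0,0,0]],[0,[0,0,0],[0,0,0]]]'

```text
time_s: 16.83
ee_pos: [554.1, -43.5, 165.0]
ee_rot: [-180.0, -0.1, 107.4]
force: [0.3, 0.6, -4.8]
gripper_width: 13.1
gripper_force: 50.0
```

```bash
python3 - <<'E'
from h import *
np.set_printoptions(precision=1,suppress=True)
s=state();ci=camera_info("wrist");im=grab_frame("wrist");sc=grab_frame("scene");sd=grab_frame("side")
cv2.imwrite("pics/w4.png",im);cv2.imwrite("pics/s4.png",sc);cv2.imwrite("pics/d4.png",sd)
print(s['ee_pos'],s['ee_rot'],s['gripper_width'])
a=np.hstack([cv2.resize(im,(400,300)),cv2.resize(sc[160:310,210:410],(400,300),interpolation=2)])
b=np.hstack([cv2.resize(sd[165:285,270:430],(400,300),interpolation=2),cv2.resize(im[140:380,140:460],(400,300))])
cv2.imwrite("pics/m4.png",np.vstack([a,b]))
E
```

```text
[554.1 -43.5 165. ] [-180.    -0.1  107.4] 13.082913011547053
```

View pics/m4.png

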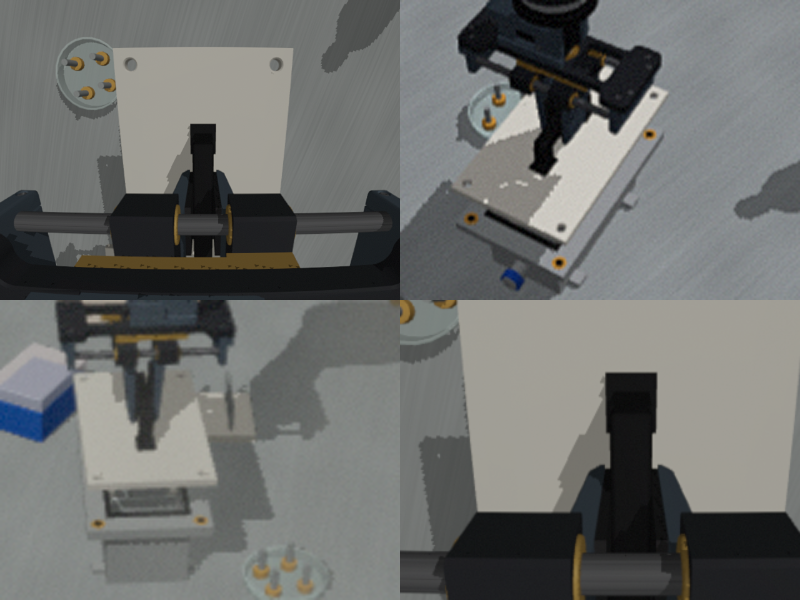

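The wrist view shows the far cover holes near (209,103) and (442,102). The scene view has cover holes near (243,251), (290,274) and (338,208), with the brass visible below. In the side view they're near (309,236) and (352,235). The cover looks level.

```bash
python3 - <<'E'
from holes import *
np.set_printoptions(precision=1,suppress=True)
def an(a,b): d=b-a; return np.linalg.norm(d),np.degrees(np.arctan2(d[1],d[0]))
zt=165-20.5+8
ci=camera_info("wrist");im=cv2.imread("pics/w4.png")
h=holes(im,[(209,103),(442,102)],14);P=plane(ci,h,zt);print("W",h,P,an(*P))
for n,f,sd in(("scene","s4",[(243,251),(290,274),(338,208)]),("side","d4",[(309,236),(352,235)])):
    c=camera_info(n);i=cv2.imread(f"pics/{f}.png");h=holes(i,sd,5);P=plane(c,h,zt);print(n,h);print(P,[an(P[0],p) for p in P[1:]])
    m=cv2.inRange(cv2.cvtColor(i,cv2.COLOR_BGR2HSV),(8,90,80),(28,255,255))
    for b in blobs(m,5,300):
        p=plane(c,[b[0]],90)[0]
        if np.hypot(p[0]-554,p[1]+47)<125: print(b,p)
E
```

```text
Traceback (most recent call last):
  File "holes.py", line 8, in holes
    b=min(bl,key=lambda b:np.hypot(b[0][0]-r,b[0][1]-r)); o.append((u-r+b[0][0],v-r+b[0][1])); print(b)
ValueError: min() iterable argument is empty
```

```bash
sed -i 's/b\[1\]<200/b[1]<500/; s/blobs(t>12,8)/blobs(t>12,4)/' holes.py; cat > meas.py <<'E'
from holes import *
np.set_printoptions(precision=1,suppress=True)
def an(a,b): d=b-a; return np.linalg.norm(d),np.degrees(np.arctan2(d[1],d[0]))
def meas(k,zt,seeds):
    for n,f in(("wrist","w"),("scene","s"),("side","d")):
        c=camera_info(n);i=cv2.imread(f"pics/{f}{k}.png")
        try: h=holes(i,seeds[n],14 if f=="w" else 5)
        except ValueError as e: print(n,"fail");continue
        P=plane(c,h,zt);print(n,h);print(P,[an(P[0],p) for p in P[1:]])
        if f=="w": continue
        m=cv2.inRange(cv2.cvtColor(i,cv2.COLOR_BGR2HSV),(8,90,80),(28,255,255))
        for b in blobs(m,5,300):
            p=plane(c,[b[0]],90)[0]
            if np.hypot(p[0]-554,p[1]+47)<125: print(b,p)
E
python3 - <<'E'
from meas import *
meas(4,152.5,dict(wrist=[(209,103),(442,102)],scene=[(243,251),(290,274),(338,208)],side=[(309,236),(352,235)]))
E
```

```text
([13.4, 13.1], 357, [4, 3, 21, 22])
([13.8, 14.2], 374, [4, 4, 21, 22])
wrist [(208.4, 102.1), (441.8, 102.2)]
[[474.7  31.5 152.5]
 [577.7  63.6 152.5]] [(np.float64(107.90892281836646), np.float64(17.31659580502011))]
([4.9, 4.8], 11, [3, 4, 5, 3])
([5.1, 4.3], 21, [3, 2, 5, 5])
([3.5, 4.3], 14, [2, 3, 4, 4])
scene [(242.9, 250.8), (290.1, 273.3), (336.5, 207.3)]
[[ 531.6 -151.3  152.5]
 [ 635.8 -118.8  152.5]
 [ 578.5   64.8  152.5]] [(np.float64(109.16167990756375), np.float64(17.337894922257362)), (np.float64(221.16662669350615), np.float64(77.73629493013556))]
([296.2, 208.2], 5, [295, 207, 4, 4]) [478.7  36.1  90. ]
([254.2, 221.5], 31, [251, 219, 7, 6]) [442.9 -59.7  90. ]
([334.5, 227.0], 21, [332, 225, 6, 5]) [579.6  60.6  90. ]
([245.0, 268.7], 25, [242, 266, 7, 6]) [ 529.8 -154.3   90. ]
([289.1, 291.0], 28, [286, 288, 7, 7]) [ 633.7 -123.3   90. ]
([4.4, 9.1], 26, [0, 6, 11, 5])
([6.5, 6.9], 48, [0, 0, 11, 11])
side [(308.4, 240.1), (353.5, 236.9)]
[[571.6  84.2 152.5]
 [463.4  44.3 152.5]] [(np.float64(115.30800765197667), np.float64(-159.73432804025217))]
([308.9, 254.1], 10, [307, 253, 5, 3]) [575.3  60.1  90. ]
([350.2, 252.9], 9, [348, 252, 5, 3]) [471.1  30.2  90. ]
```

Emit:
move_arm --motion '[[0,[-0.02,-0.15,0],[0,0,-0.23]],[0,[0,0,-0.1],[0,0,0]],[0,[0,0,-0.2],[0,0,0]],[0,[0,0,-0.3],[0,0,0]],[0,[0,0,-0.3],[0,0,0]],[0,[0,0,-0.3],[0,0,0]],[0,[0,0,-0.2],[0,0,0]],[0,[0,0,-0.1],[0,0,0]],[0,[0,0,0],[0,0,0]],[0,[0,0,0],[0,0,0]],[0,[0,0,0],[0,0,0]],[0,[0,0,0],[0,0,0]]]'

```text
time_s: 17.98
ee_pos: [554.4, -48.0, 128.4]
ee_rot: [179.9, 0.0, 106.4]
force: [-0.1, 0.7, -4.6]
gripper_width: 13.6
gripper_force: 50.0
```

```bash
python3 - <<'E'
from meas import *
s=state()
for f,n in zip("wsd",("wrist","scene","side")): cv2.imwrite(f"pics/{f}5.png",grab_frame(n))
print(s['ee_pos'],s['ee_rot'],s['gripper_width'])
zt=s['ee_pos'][2]-12.5
t=np.radians(16.45);R=np.array([[np.cos(t),-np.sin(t)],[np.sin(t),np.cos(t)]])
H=[np.r_[R@np.array(q)+(554.2,-47.6),zt] for q in((-54,-96),(54,-96),(54,96),(-54,96))]
sd=dict(wrist=[(208,102),(441,102)],scene=proj(camera_info("scene"),H[:3]),side=proj(camera_info("side"),H[2:]))
meas(5,zt,sd)
a=cv2.imread("pics/s5.png")[160:310,210:410];b=cv2.imread("pics/d5.png")[165:285,270:430]
cv2.imwrite("pics/m5.png",np.hstack([cv2.resize(x,(400,300),interpolation=2) for x in(a,b)]))
E
```

```text
[554.4 -48.  128.4] [179.9   0.  106.4] 13.639323639052183
([14.4, 14.1], 357, [5, 4, 21, 22])
([14.7, 14.1], 375, [4, 4, 22, 22])
wrist [(208.4, 102.1), (441.7, 102.1)]
[[476.1  28.3 115.9]
 [579.2  58.5 115.9]] [(np.float64(107.49688199465359), np.float64(16.36539735023655))]
([5.5, 6.8], 10, [4, 6, 4, 3])
([6.4, 5.9], 21, [4, 4, 6, 5])
([6.0, 6.2], 13, [4, 5, 5, 3])
scene [(243.5, 262.8), (288.4, 284.9), (335.0, 220.2)]
[[ 532.2 -156.   115.9]
 [ 634.8 -124.5  115.9]
 [ 581.    59.5  115.9]] [(np.float64(107.35502164544239), np.float64(17.04549154617564)), (np.float64(220.99815068760424), np.float64(77.23054073209055))]
([254.2, 221.5], 31, [251, 219, 7, 6]) [442.9 -59.7  90. ]
([266.5, 223.0], 21, [264, 220, 7, 6]) [465.5 -42.3  90. ]
([243.4, 270.6], 5, [242, 270, 4, 2]) [ 531.3 -159.6   90. ]
([287.8, 293.2], 6, [286, 292, 4, 3]) [ 635.7 -128.6   90. ]
([0.8, 5.7], 26, [0, 0, 4, 11])
([5.4, 9.9], 12, [0, 9, 11, 2])
side [(302.8, 245.7), (349.4, 248.9)]
[[591.2  62.1 115.9]
 [471.5  48.1 115.9]] [(np.float64(120.47773054778906), np.float64(-173.29531589014144))]
([308.9, 254.2], 10, [307, 253, 5, 3]) [575.2  60.5  90. ]
([350.1, 252.9], 10, [348, 252, 5, 3]) [471.4  30.2  90. ]
```

View pics/m5.png

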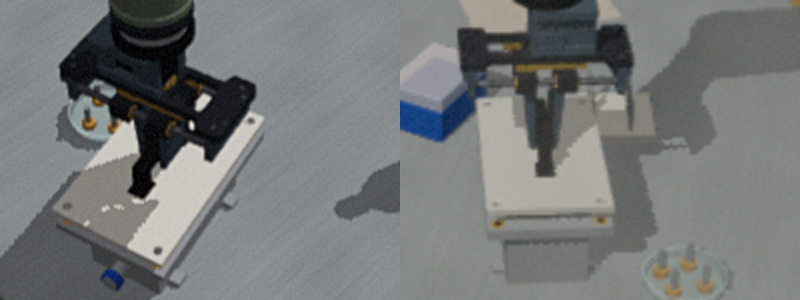

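Emit:
move_arm --motion '[[0,[-0.045,0.035,-0.02],[0,0,0]],[0,[0,0,0],[0,0,0]],[0,[0,0,0],[0,0,0]],[0,[0,0,0],[0,0,0]],[0,[0,0,0],[0,0,0]],[0,[0,0,0],[0,0,0]]]'

```text
time_s: 18.63
ee_pos: [553.0, -47.1, 127.5]
ee_rot: [180.0, -0.0, 106.4]
force: [0.4, -0.5, -5.5]
gripper_width: 13.7
gripper_force: 50.0
```

```bash
python3 - <<'E'
from meas import *
s=state()
for f,n in zip("ws",("wrist","scene")): cv2.imwrite(f"pics/{f}6.png",grab_frame(n))
cv2.imwrite("pics/d6.png",grab_frame("side"))
print(s['ee_pos'],s['ee_rot'])
meas(6,s['ee_pos'][2]-12.5,dict(wrist=[(208,102),(441,102)],scene=[(243,262),(288,284),(335,220)],side=[(306,247),(350,246)]))
E
```

```text
[553.  -47.1 127.5] [180.   -0.  106.4]
([14.4, 14.1], 358, [5, 4, 21, 22])
([14.6, 14.2], 379, [4, 4, 22, 22])
wrist [(208.4, 102.1), (441.6, 102.2)]
[[474.7  29.1 115. ]
 [577.9  59.4 115. ]] [(np.float64(107.53732755740005), np.float64(16.338189624435557))]
([5.5, 5.0], 12, [4, 4, 4, 3])
([5.4, 5.6], 20, [3, 4, 6, 5])
([4.5, 4.8], 13, [3, 3, 4, 4])
scene [(243.5, 262.0), (288.4, 284.6), (334.5, 219.8)]
[[ 530.  -154.5  115. ]
 [ 633.8 -123.7  115. ]
 [ 578.9   60.1  115. ]] [(np.float64(108.27110496341272), np.float64(16.49393396768519)), (np.float64(220.08890459308358), np.float64(77.16043525376563))]
([254.2, 221.5], 29, [251, 219, 7, 6]) [442.9 -59.7  90. ]
([265.8, 223.2], 16, [264, 221, 6, 5]) [464.9 -43.8  90. ]
([243.3, 270.3], 7, [242, 269, 4, 3]) [ 530.5 -159.3   90. ]
([288.6, 292.8], 11, [286, 292, 7, 3]) [ 636.1 -126.8   90. ]
([2.8, 6.4], 54, [0, 0, 11, 11])
([5.4, 9.3], 25, [0, 8, 11, 3])
side [(303.8, 248.4), (350.4, 250.3)]
[[586.3  71.7 115. ]
 [468.2  52.1 115. ]] [(np.float64(119.69803916413167), np.float64(-170.6076444782583))]
([308.9, 254.2], 10, [307, 253, 5, 3]) [575.2  60.5  90. ]
([351.2, 253.2], 5, [350, 252, 3, 3]) [468.4  30.9  90. ]
```

Both cameras put the cover holes within about 1 mm of the threads, level and 15 mm up. Handing in.

```bash
python3 -c "
from workcell import *
print(job_done())"
```

```text
the job is handed in; nothing more can be done
None
```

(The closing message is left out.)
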